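Lay a carved candle down and set its rosette under a press weight

TASK

Push the square red candle over so that it lies flat on the cork-topped board beside it, its square recess facing up. Then pluck the large round rosette out of the pocket tray and lay it flat in that recess, and gently stand the brass press weight upright and centred on the rosette so that it holds it while the wax bonds. Leave the other two ornaments and everything else on the table where they are.

Things in the scene. Friction and masses are not known exactly. Their poses are not given: they have to be found in the camera images.
- candle: Square red wax candle, 60 x 60 x 140 mm, 0.45 kg (varies), standing upright 2 to 5 mm in front of the board's front edge, nearly square to it. Origin: centre of its foot; z to its top end (11 mm wick). Its local -x face, at first looking away from the board, has a square recess 38 x 38 mm, 5 mm deep, centred 75 mm from the foot. Leaning about 30 degrees over the board it falls on by itself.
- seat (a point): Centre of the floor of the candle's recess (38 x 38 mm, 5 mm deep), moving with the candle and with its axes. Once the candle lies on the board, recess up, local -x points up, this floor is 67 mm and the candle's upper face 72 mm above the table, and the foot end overhangs the board's front edge by 5 to 40 mm.
- rest: Low fixed board, 190 mm (local x) x 170 mm (local y) x 12 mm high, pale wood with a cork top. Origin: centre of its underside, on the table. Its front edge, at local x = -95 mm, is the low stop that holds the candle's foot when the candle is pushed high, above its recess (95 mm up or more), towards local +x (roughly to the robot's left).
- tray: Fixed wooden pocket tray, 190 mm (local x) x 66 mm (local y) x 10 mm high, origin at the centre of its underside on the table. Three square pockets, 34 x 34 mm, 6 mm deep, floor 4 mm above the table, in a row at local x = -58, 0 and +58 mm; one ivory ornament stands in each, in any order, rising 10 mm above the tray.
- rosette: The large round rosette: ivory disc 28 mm in diameter, 16 mm thick, flat top and bottom, a ring of six petals on top; 12 g. Origin: centre of its underside; z up. Starts in one of the tray's pockets.
- tile: Square ivory ornament, 24 x 24 x 16 mm, in another pocket of the tray; to stay there. Origin: centre of its underside.
- bud: Small round ivory ornament, 16 mm in diameter, 16 mm thick, in the remaining pocket; to stay there. Origin: centre of its underside.
- press: Brass press weight standing on the table: a round foot 44 mm in diameter and 16 mm high, on it a plain round stem 20 mm in diameter up to 60 mm; 0.28 kg (varies). Origin: centre of its underside; z up along the stem. On the rosette in the recess of the lying candle, its underside is 83 mm above the table.
- chisel: Flat carving chisel lying on the table, wooden handle, 190 mm long, 19 mm high; leave alone. Origin: on the table under its middle; blade towards local +x.
- gouge: Narrow carving gouge lying on the table, wooden handle, 190 mm long, 19 mm high; leave alone. Origin: on the table under its middle; blade towards local +x.
- round_candle: Round red candle standing on the table, 60 mm in diameter, 70 mm high; leave alone. Origin: centre of its foot.
- mug: Steel mug, 84 mm in diameter, 85 mm high; leave alone. Origin: centre of its foot.
- jar: Small jar with a black cap, 52 mm in diameter, 60 mm high; leave alone. Origin: centre of its foot.
- wax_slab: Ivory wax slab, 90 x 60 x 25 mm, lying on the table; leave alone. Origin: centre of its underside.
There are look-alikes about, which are no part of the job. What is shaped like the candle but pink or purple is not meant.

How it is judged:
By the outcome, as a careful person would: the job done as asked, in the order asked, and still so for the second after the job is handed in, with the robot touching nothing.
It also fails if it takes over 58 s, if anything falls off the work surface, if the arm or the gripper's body presses on something with over 40 N, if the wrist force passes 120 N, or if a joint passes its speed limit or range.

ROBOT

A 7-joint arm with a two-finger parallel gripper is mounted at the origin on the work surface. World frame = base frame: x ahead of the robot, y to its left, z up, the work surface at z = 0. Lengths are in mm, angles in rad, forces in N, time in s.
With the tool pointing down it reaches from about 425 to 950 mm from the base axis. Payload 4.7 kg.
Tool frame: the origin (TCP) lies between the finger pads; the fingertips stand tips_ahead ahead of it and the grasp point (between the pads) lies 5 mm behind it (tips_ahead is the distance from the TCP to the fingertips, in mm); z points along the fingers, y is the direction in which the jaws open and shut (so a half turn about z gives the same grasp; the last joint's range is limited). The gripper opens to 85 mm and grips with 20 to 120 N. Pads are 22 mm wide; open, the fingers measure 114 mm over their backs; the gripper's body (76 mm by 85 mm) begins 54 mm behind the grasp point. The pads swing forward as they close: fully open they stand 13 mm farther back than shut.
Start: joints at [1.281, 0.469, -0.049, 1.532, 0.024, 1.141, -0.082], TCP at [174.097, -652.179, 245.335] pointing down, gripper open.
Joint ranges: [-2.59, 2.59], [-0.33, 1.99], [-1.39, 1.29], [0.1, 2.45], [-1.04, 4.18], [0.21, 1.99], [-2.66, 2.66]. Speed limits (rad/s): [2.57, 2.57, 3.14, 3.14, 3.14, 3.14, 3.14].

INTERFACE

Orientations are given as a rotation vector (axis times angle).
In Python, from bench import * gives the robot as it stands. The module is installed in compiled form; this text tells all that it offers. Calls block until the motion is done:
- move_to(position, orientation): joint-space move of the TCP to a pose.
- move_linear(position, frame=None, rate=150): straight line of the TCP; frame=None keeps the orientation; rate is the mean speed in mm/s.
- set_joints(angles): joint-space move.
- grip(opening): finger opening in mm; the grip force is fixed at half the most; returns when the fingers have stopped.
- sleep(seconds).
- solve_ik(position, orientation): joint angles nearest the present ones, or None.
- read_state(): the state.
- snapshot(name): name is "scene" or "top" or "wrist"; returns the picture (400x640x3 uint8, red, green, blue); there is no depth.
- camera_info(name): a dict with "intrinsics" (3x3 intrinsics, pixels), "world_from_camera" (4x4, takes a point from camera to world coordinates); the wrist camera has in their place "tool_from_camera" (4x4, takes a point from camera to tool coordinates, whose origin is the TCP and whose axes are the flange's). Camera axes: x right, y down, z forward; pixel columns grow to the right and rows downward; lengths in mm; the calibration is good to about 2 mm. A picture is of the moment at which its call begins: read the wrist's pose just before it. camera_info takes no time and is no camera call.
A pose or a line that the arm cannot do raises Unreachable and nothing moves.
- hand_in(): hands the job in, once; it reports no verdict.
The state is a dict: "clock": time; "joints": joint angles; "joint_velocities": joint speeds; "tau": joint torques, N m; "eef_pos": TCP position; "tcp_rot": TCP orientation; "force": force on the tool from outside, world axes, zero at the start; "torque": the same for the moment, N m; "width": finger opening in mm.
Only numpy, scipy, OpenCV 4.12 (cv2) and the standard library are available. Lean on these libraries where they do the work, as an engineer would, in place of code of your own. Each camera call takes 0.05 s, during which the arm holds its last target.

## Working session

There is one attempt and no reset: what is moved stays moved. The work goes in short steps, each a Python script; the robot and the scene stay as the last script left them, time stands still between calls to the robot, and variables do not carry over. Pictures are saved under pics/ and viewed, and the job is handed in when it is done.

```bash
mkdir -p pics; cat > h.py <<'E'
from bench import *
import numpy as np, cv2
from scipy.spatial.transform import Rotation as R
def snap(n,f):
    im=snapshot(n); cv2.imwrite(f'pics/{f}.png',im[:,:,::-1]); return im
def ray(n,u,v,z,T=None):
    c=camera_info(n); K=np.array(c['intrinsics'])
    M=np.array(c['world_from_camera']) if T is None else T
    d=M[:3,:3]@np.linalg.inv(K)@[u,v,1]; o=M[:3,3]
    return o+d*(z-o[2])/d[2]
def proj(n,p,T=None):
    c=camera_info(n); K=np.array(c['intrinsics'])
    M=np.array(c['world_from_camera']) if T is None else T
    q=K@(M[:3,:3].T@(np.array(p)-M[:3,3])); return q[:2]/q[2]
def wristT():
    s=read_state(); T=np.eye(4); T[:3,:3]=R.from_rotvec(s['tcp_rot']).as_matrix(); T[:3,3]=s['eef_pos']
    return T@np.array(camera_info('wrist')['tool_from_camera'])
def down(yaw):  # tool z down, tool y (jaw) axis at angle yaw from world x
    y=np.array([np.cos(yaw),np.sin(yaw),0]); z=np.array([0,0,-1.]); x=np.cross(y,z)
    return R.from_matrix(np.c_[x,y,z]).as_rotvec()
def crop(f,x0,y0,x1,y1,k,o):
    im=cv2.imread(f'pics/{f}.png')[y0:y1,x0:x1]; cv2.imwrite(f'pics/{o}.png',cv2.resize(im,None,fx=k,fy=k,interpolation=cv2.INTER_CUBIC))
E
python3 - <<'E'
from h import *
s=read_state();print(s)
snap('scene','s0');snap('top','t0')
for n in('scene','top'):print(camera_info(n))
print(camera_info('wrist'))
E
```

```text
{'clock': 0.0, 'joints': array([ 1.28107818,  0.46945234, -0.04857638,  1.53369636,  0.02410296,
        1.14100385, -0.08231615]), 'joint_velocities': array([-0.00126518, -0.00024034, -0.00010651,  0.00058953, -0.00070691,
        0.00318509, -0.00070504]), 'tau': array([ 3.81023337e-04, -5.10307825e+01, -4.65721765e-02, -2.37714064e+01,
        1.05602070e-02,  7.51500396e-03, -1.75999716e-06]), 'eef_pos': array([ 173.91816738, -651.63015367,  244.25296338]), 'tcp_rot': array([-3.11298840e+00, -4.08279364e-01,  5.33545442e-04]), 'force': array([-0.401239 , -0.2367583,  0.0989916]), 'torque': array([0.01218993, 0.03662248, 0.05949   ]), 'width': 85.70207856040352}
{'intrinsics': array([[505.14272198,   0.        , 323.38760128],
       [  0.        , 505.14272198, 199.865462  ],
       [  0.        ,   0.        ,   1.        ]]), 'world_from_camera': array([[ 7.75837107e-01,  5.22502643e-01, -3.53649221e-01,
         1.01438338e+03],
       [ 6.30911969e-01, -6.47087172e-01,  4.28051725e-01,
        -5.57094074e+02],
       [-5.18371690e-03, -5.55219938e-01, -8.31687411e-01,
      
[... 471 characters left out ...]
    [-6.54319217e-03, -2.34446232e-01, -9.72107068e-01,
         1.14584283e+03],
       [ 0.00000000e+00,  0.00000000e+00,  0.00000000e+00,
         1.00000000e+00]])}
{'intrinsics': array([[337.6610524 ,   0.        , 318.45329803],
       [  0.        , 337.6610524 , 200.89068539],
       [  0.        ,   0.        ,   1.        ]]), 'tool_from_camera': array([[ 7.68877093e-04, -9.57855847e-01, -2.87248300e-01,
         7.36037773e+01],
       [ 9.99999399e-01,  5.11897479e-04,  9.69727713e-04,
         3.30025708e-01],
       [-7.81817679e-04, -2.87248873e-01,  9.57855664e-01,
        -1.28822058e+02],
       [ 0.00000000e+00,  0.00000000e+00,  0.00000000e+00,
         1.00000000e+00]])}
```

View pics/s0.png

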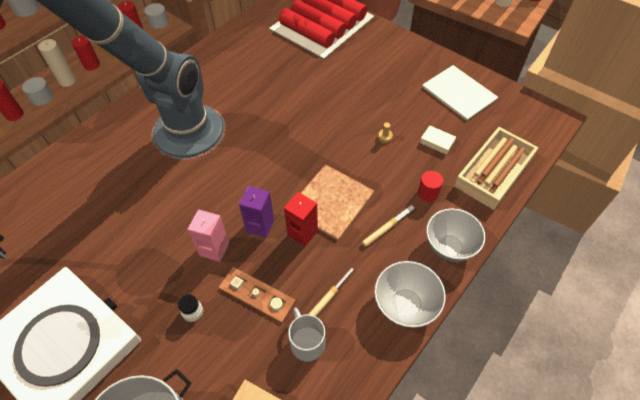

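View pics/t0.png

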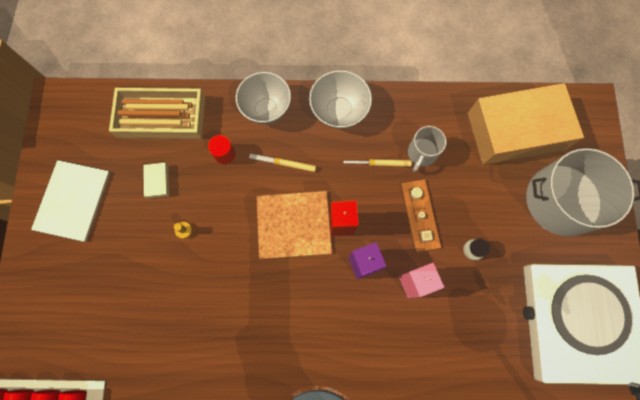

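```bash
python3 - <<'E'
from h import *
crop('t0',240,170,450,310,3.8,'t0a'); crop('t0',140,120,220,260,4,'t0b'); crop('s0',180,150,380,330,3.3,'s0a')
E
```

```text
(no output)
```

View pics/t0a.png

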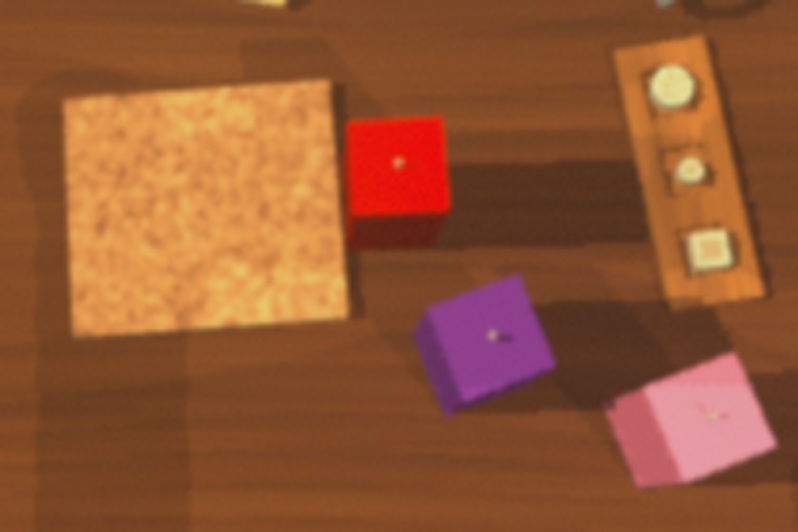

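View pics/t0b.png

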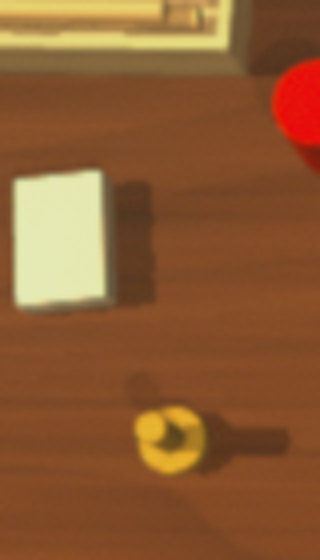

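View pics/s0a.png

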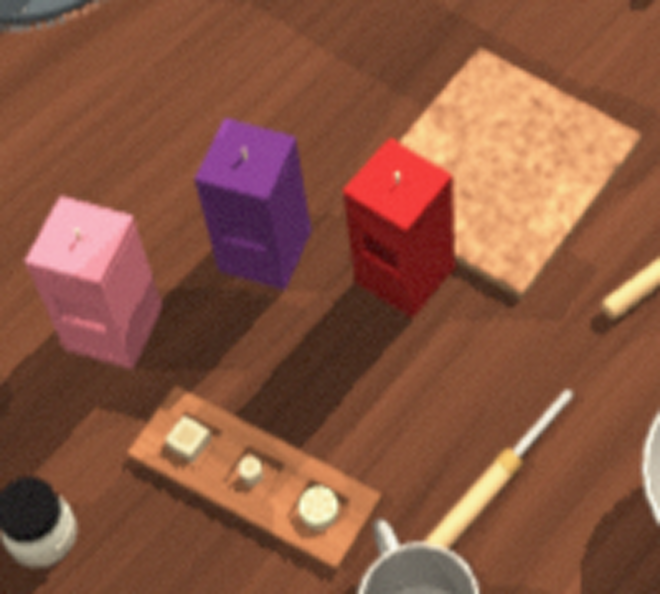

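```bash
python3 - <<'E'
from h import *
A=lambda u,v:(240+u/3.8,170+v/3.8)
S=lambda u,v:(180+u/3.3,150+v/3.3)
for n,p,z in [('board',A(63,99),12),('board',A(330,80),12),('board',A(349,317),12),('board',A(74,336),12),
 ('cand',A(346,122),140),('cand',A(442,118),140),('cand',A(450,210),140),('cand',A(348,215),140),
 ('purple',A(425,312),140),('purple',A(520,276),140),('purple',A(555,366),140),('purple',A(458,402),140),
 ('ros',A(672,87),20),('bud',A(690,171),20),('tile',A(710,249),20),
 ('tray',A(614,49),10),('tray',A(706,35),10),('tray',A(765,295),10),('tray',A(676,310),10),
 ('stem',(140+151/4,120+427/4),60),('foot',(140+172/4,120+440/4),16),('wax',(140+60/4,120+238/4),25)]:
  print(n,ray('top',*p,z).round(1))
for n,p,z in [('cand',S(345,188),140),('cand',S(393,143),140),('cand',S(453,182),140),('cand',S(401,229),140),
 ('board',S(480,48),12),('board',S(640,134),12),('board',S(517,300),12),('ros',S(319,507),20),('bud',S(249,470),20),('tile',S(187,438),20),
 ('stem',(387,126),60)]:
  print('S',n,ray('scene',*p,z).round(1))
E
```

```text
board [595.4 174.5  12. ]
board [612.1 -16.   12. ]
board [442.6 -30.9  12. ]
board [426.6 158.8  12. ]
cand [549.9 -24.6 140. ]
cand [553.4 -85.1 140. ]
cand [494.4 -89.8 140. ]
cand [490.4 -26.3 140. ]
purple [430.6 -74.  140. ]
purple [ 453.7 -132.6  140. ]
purple [ 398.9 -152.9  140. ]
purple [376.3 -93.8 140. ]
ros [ 608.1 -258.3   20. ]
bud [ 547.4 -268.5   20. ]
tile [ 492.4 -280.1   20. ]
tray [ 638.6 -220.1   10. ]
tray [ 650.  -286.6   10. ]
tray [ 462.3 -319.2   10. ]
tray [ 451.  -257.2   10. ]
stem [499.1 365.1  60. ]
foot [498.5 365.1  16. ]
wax [634.6 450.6  25. ]
S cand [499.2 -87.  140. ]
S cand [500.6 -32.5 140. ]
S cand [559.7 -31.1 140. ]
S cand [556.2 -88.  140. ]
S board [432.2 158.8  12. ]
S board [600.  172.9  12. ]
S board [618.8 -23.8  12. ]
S ros [ 615.7 -260.3   20. ]
S bud [ 554.2 -271.7   20. ]
S tile [ 498.8 -282.6   20. ]
S stem [507.9 360.6  60. ]
```

```bash
python3 - <<'E'
from h import *
for yaw in (5,185):
  for p in ([527,-125,300],[527,-125,125],[520,-10,140]):
    q=solve_ik(p,down(np.radians(yaw))); print(yaw,p,None if q is None else np.round(q,2))
move_to([527,-125,260],down(np.radians(5)))
grip(0)
T=wristT(); np.save('T1.npy',T); snap('wrist','w1'); s=read_state(); print(s['clock'],s['eef_pos'],s['width'],s['force'])
E
```

```text
5 [527, -125, 300] [ 0.7   0.27 -0.67  1.75  0.18  1.18  0.07]
5 [527, -125, 125] [ 0.63  0.47 -0.61  1.94  0.35  0.84 -0.08]
5 [520, -10, 140] [ 0.51  0.44 -0.72  1.97  0.38  0.86 -0.33]
185 [527, -125, 300] [-0.72  0.33  1.12  1.82 -0.32  1.19 -2.55]
185 [527, -125, 125] [-0.63  0.65  1.11  2.01 -0.73  0.95 -2.19]
185 [520, -10, 140] [-0.88  0.57  1.12  2.05 -0.65  0.93 -2.46]
3.1833 [ 527.00634224 -124.96171443  260.01235933] 0.3009499827260769 [-0.22350515  0.01424662  0.21322554]
```

View pics/w1.png

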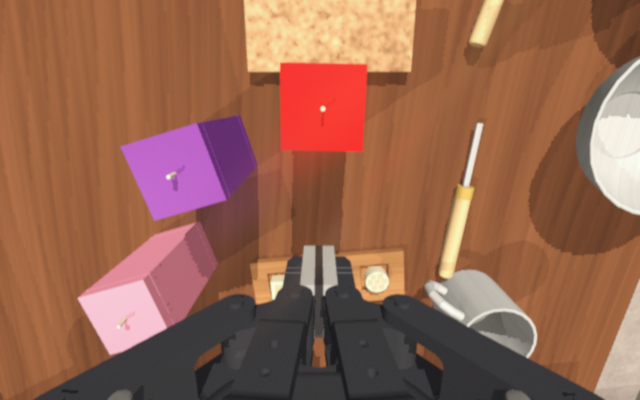

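```bash
python3 - <<'E'
from h import *
T=np.load('T1.npy')
for n,p,z in [('c',(280.5,63),140),('c',(366.5,64),140),('c',(363,152),140),('c',(281,150),140),('bd',(249,72),12),('bd',(411,72),12),('ros',(376,280),20),
 ('pur',(122,148),140),('pur',(200,123),140),('pur',(226,200),140)]:
  print(n,ray('wrist',*p,z,T).round(1))
M=np.array(camera_info('wrist')['tool_from_camera']);K=np.array(camera_info('wrist')['intrinsics'])
d=M[:3,:3]@np.linalg.inv(K)@[319,246,1]; 
for x in(11,0,-11):print(x,M[:3,3]+d*(x-M[0,3])/d[0])
E
```

```text
c [493.2 -30.8 140. ]
c [552.  -26.3 140. ]
c [557.2 -86.5 140. ]
c [496.9 -90.3 140. ]
bd [446.5 -31.5  12. ]
bd [615.2 -16.6  12. ]
ros [ 610.3 -257.6   20. ]
pur [380.4 -99.1 140. ]
pur [437.7 -76.  140. ]
pur [ 456.9 -132.4  140. ]
11 [11.          0.76170392  8.04987099]
0 [ 0.          0.82697736 32.33538722]
-11 [-11.           0.8922508   56.62090345]
```

```bash
python3 - <<'E'
from h import *
f=down(np.radians(4.5))
def p(y,z): return [527-0.08*(y+88.5),y,z]
move_linear(p(-112,126),f,rate=200)
for y,z,r in [(-95,126,80),(-75,128,60),(-50,133,60),(-35,136,60),(-22,138,60),(-14,139,60)]:
    move_linear(p(y,z),f,rate=r); s=read_state(); print(y,s['clock'],s['force'].round(1))
sleep(.6)
T=wristT(); np.save('T2.npy',T); snap('wrist','w2'); snap('top','t2'); print(read_state()['clock'])
E
```

```text
-95 4.375 [ 0.8 -1.4 -0.3]
-75 4.8583 [-0.3 -0.5 -0.1]
-50 5.4333 [ 0.4 -0.5  0.2]
-35 5.8417 [ 0.3 -0.6  0.2]
-22 6.2083 [-0.7 -0.9 -0.2]
-14 6.4917 [-0.1  0.1 -0.2]
7.1917
```

View pics/w2.png

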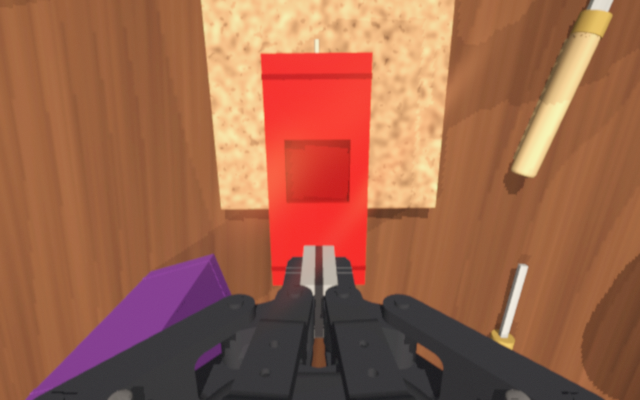

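View pics/t2.png

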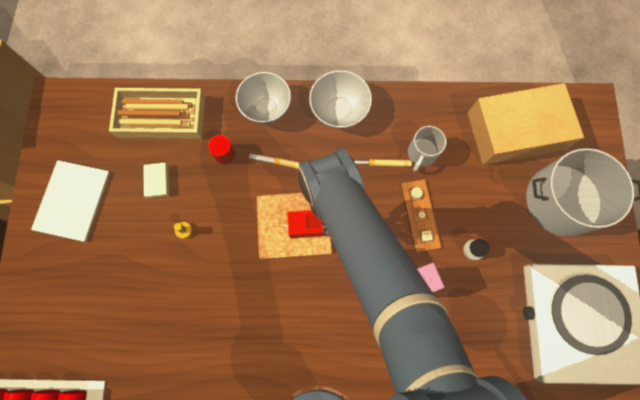

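```bash
python3 - <<'E'
from h import *
crop('w2',200,30,460,300,2.9,'w2a')
T=np.load('T2.npy')
for n,p,z in [('rec',(285,139.5),72),('rec',(350,139.5),72),('rec',(350,202.5),72),('rec',(286,202.5),72),('end',(262,55),72),('end',(372,53),72),('foot',(272,285),72),('foot',(366,285),72),('bd',(221,209),12),('bd',(435,208),12)]:
  print(n,ray('wrist',*p,z,T).round(1))
q=[ray('wrist',*p,72,T) for p in [(285,139.5),(350,139.5),(350,202.5),(286,202.5)]];print(np.mean(q,0))
E
```

```text
rec [498.4  35.2  72. ]
rec [535.6  38.1  72. ]
rec [5.396e+02 5.000e-01 7.200e+01]
rec [500.9  -2.6  72. ]
end [483.9  79.   72. ]
end [542.5  84.6  72. ]
foot [494.7 -59.8  72. ]
foot [556.1 -54.9  72. ]
bd [445.1 -30.9  12. ]
bd [614.9 -16.6  12. ]
[518.64591208  17.77989399  72.        ]
```

View pics/w2a.png

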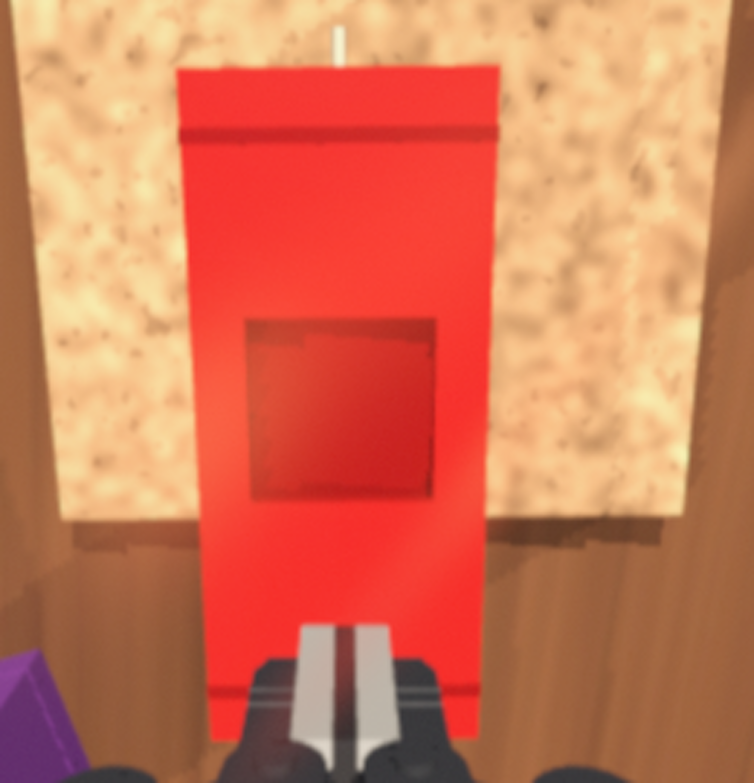

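```bash
python3 - <<'E'
from h import *
f=down(np.radians(-79.5))
s=read_state();e=s['eef_pos']
move_linear([e[0],e[1],200],rate=250)
q=solve_ik([590,-258,150],f);print(q, solve_ik([590,-258,150],down(np.radians(100.5))))
move_to([590,-258,150],f); grip(46)
T=wristT(); np.save('T3.npy',T); snap('wrist','w3'); s=read_state(); print(s['clock'],s['width'],s['eef_pos'])
E
```

```text
[ 0.52192644  0.52157963 -0.24462583  1.69576076  0.14970889  0.94256666
 -1.1671741 ] [ 0.94528502  0.68229736 -0.89836879  1.66969765  0.5920263   1.08434251
  1.6221141 ]
9.1417 46.163951703815215 [ 589.97775877 -257.96546805  150.10236483]
```

View pics/w3.png

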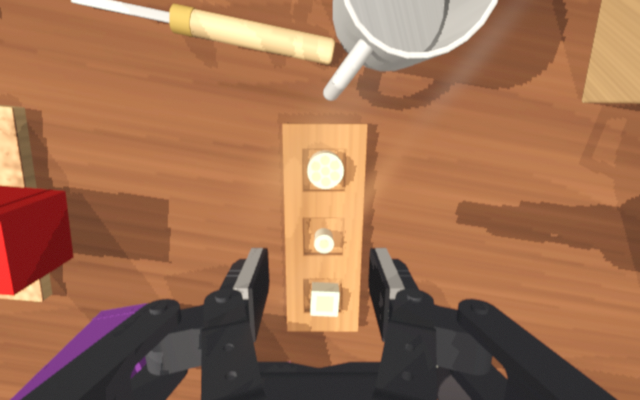

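```bash
python3 - <<'E'
from h import *
T=np.load('T3.npy')
for n,p,z in [('ros',(325,170.5),20),('hand',(330,97),70),('hand',(330,97),40),('handtop',(352,55),70),('mugrim',(365,60),85),('mugrim',(365,60),60),('tray',(283,125),10),('tray',(367,124),10),('tray',(359,331),10),('tray',(287,331),10)]:
  print(n,ray('wrist',*p,z,T).round(1))
M=np.array(camera_info('wrist')['tool_from_camera']);K=np.array(camera_info('wrist')['intrinsics'])
for u,v in [(266,249),(371,249)]:
  d=M[:3,:3]@np.linalg.inv(K)@[u,v,1]; print(M[:3,3]+d*(11-M[0,3])/d[0])
crop('w3',260,60,420,220,4,'w3a')
crop('t0',390,110,460,200,6,'t0c')
E
```

```text
ros [ 611.5 -259.6   20. ]
hand [ 665.3 -251.3   70. ]
hand [ 665.7 -252.3   40. ]
handtop [ 690.1 -259.3   70. ]
mugrim [ 687.  -265.6   85. ]
mugrim [ 690.1 -268.2   60. ]
tray [ 638.9 -221.2   10. ]
tray [ 651.6 -285.4   10. ]
tray [ 464.7 -320.6   10. ]
tray [ 452.3 -254.    10. ]
[ 11.         -22.50493115   6.70591739]
[11.         23.46307716  6.748116  ]
```

View pics/w3a.png

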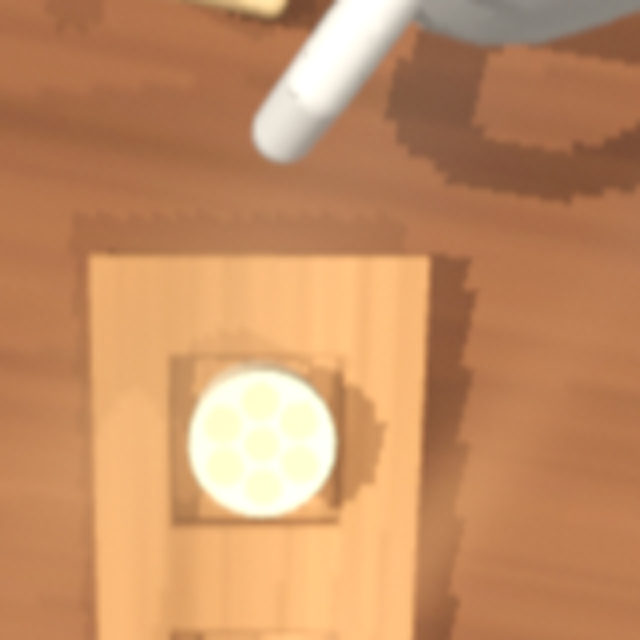

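View pics/t0c.png

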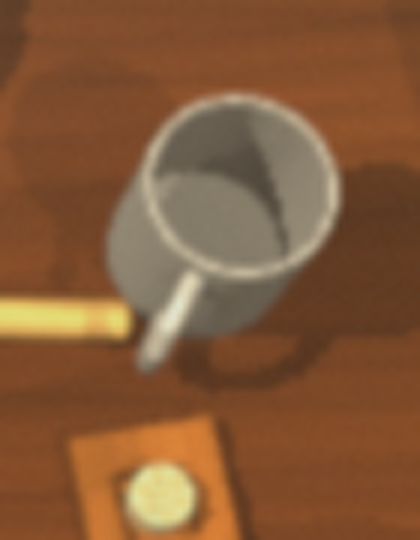

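```bash
python3 - <<'E'
from h import *
f=down(np.radians(-80))
move_linear([611.3,-259.2,60],f,rate=150)
move_linear([611.3,-259.2,26],f,rate=60);print(read_state()['force'].round(1))
move_linear([611.3,-259.2,20.5],f,rate=25);s=read_state();print(s['force'].round(1),s['clock'],s['eef_pos'])
T=wristT(); np.save('T4.npy',T); snap('wrist','w4'); 
E
```

```text
[-0.2 -0.3  0.9]
[-0.2  0.4  5.3] 10.9917 [ 612.06161267 -259.42602756   21.77568751]
```

View pics/w4.png

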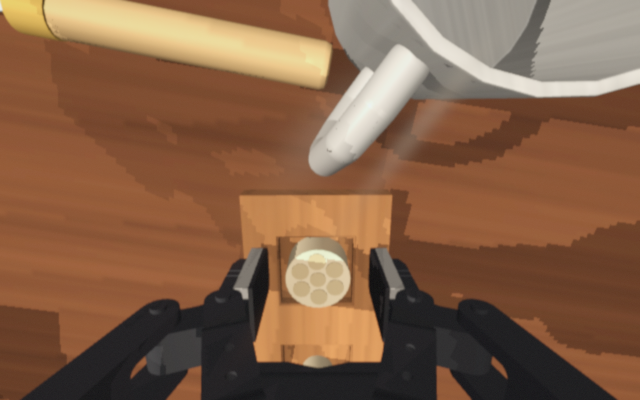

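```bash
python3 - <<'E'
from h import *
T=np.load('T4.npy'); print(ray('wrist',318,278,20,T))
f=down(np.radians(-80))
move_linear([611.5,-259.2,25],f,rate=40)
grip(24);s=read_state();print(s['force'].round(1),s['width'],s['eef_pos'])
move_linear([611.5,-259.2,90],f,rate=100)
T=wristT(); np.save('T5.npy',T); snap('wrist','w5');s=read_state();print(s['width'],s['clock'])
E
```

```text
[ 611.69932541 -259.75245338   20.        ]
[ 0.  -0.5  2.7] 25.01715286945582 [ 611.48242774 -259.16688938   25.10733032]
25.190450735214068 12.4917
```

View pics/w5.png

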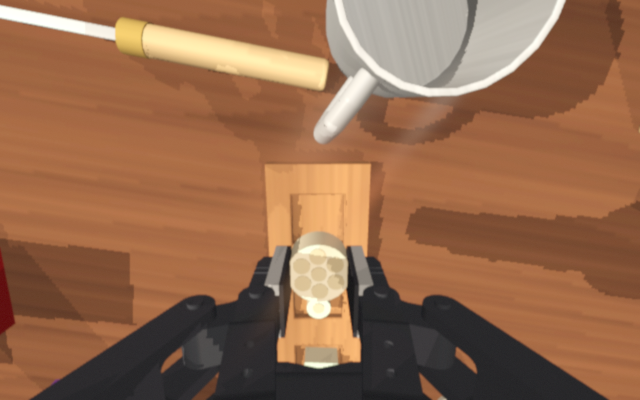

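```bash
python3 - <<'E'
from h import *
T=np.load('T5.npy'); print(ray('wrist',319,273,85,T))
f=down(np.radians(-85.5))
move_linear([611.5,-259.2,160],rate=250)
move_to([500,18,150],f)
T=wristT(); np.save('T6.npy',T); snap('wrist','w6');s=read_state();print(s['width'],s['clock'])
crop('w6',200,60,440,300,3,'w6a')
E
```

```text
[ 611.60161237 -259.71707299   85.        ]
25.71386265107578 14.125
```

View pics/w6a.png

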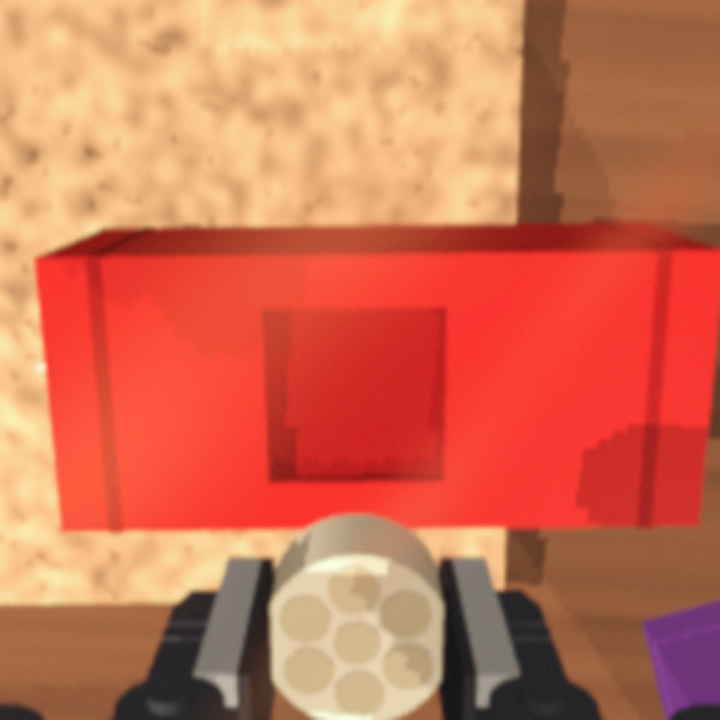

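```bash
python3 - <<'E'
from h import *
T=np.load('T6.npy'); q=np.array([ray('wrist',200+(u+.5)/3-.5,60+(v+.5)/3-.5,72,T) for u,v in [(263,309),(446,308),(443,480),(269,481)]]);print(q.round(1),q.mean(0))
q2=np.array([ray('wrist',200+u/3,60+v/3,72,T) for u,v in [(38,258),(62,530),(700,524),(719,250)]]);print(q2.round(1))
# rosette top centre
print(ray('wrist',200+357/3,60+640/3,145,T), read_state()['eef_pos'])
E
```

```text
[[535.5  38.3  72. ]
 [538.6   0.7  72. ]
 [501.2  -2.5  72. ]
 [498.   35.   72. ]] [518.34780435  17.87024527  72.        ]
[[542.3  84.1  72. ]
 [482.9  79.6  72. ]
 [495.1 -60.1  72. ]
 [554.5 -53.5  72. ]]
[500.96328409  16.12918736 145.        ] [500.88450863  16.54037008 149.85820838]
```

```bash
python3 - <<'E'
from h import *
f=down(np.radians(-85))
move_linear([518.3,18.2,105],f,rate=150)
move_linear([518.3,18.2,93],f,rate=50)
print(read_state()['force'].round(1))
for z in (90.5,89.5,88.8):
    move_linear([518.3,18.2,z],f,rate=25);s=read_state();print(z,s['force'].round(1),s['eef_pos'],s['clock'])
    if s['force'][2]>3: break
T=wristT(); np.save('T7.npy',T); snap('wrist','w7')
E
```

```text
[-0.3  0.2 -0.1]
90.5 [ 0.5  0.4 -0.4] [518.25203846  18.24535508  90.49915486] 15.2417
89.5 [-0.   0.8 -0.6] [518.27923394  18.17486514  89.49148306] 15.4917
88.8 [-0.1  0.2 -0.3] [518.26982462  18.17306758  88.75575023] 15.7417
```

View pics/w7.png

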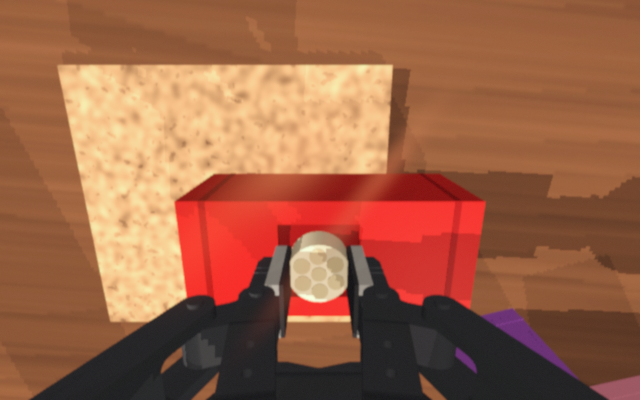

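```bash
python3 - <<'E'
from h import *
for z in (88.3,87.8):
    move_linear([518.3,18.2,z],rate=25);s=read_state();print(z,s['force'].round(1),s['eef_pos'],s['clock'])
    if s['force'][2]>2: break
grip(46)
move_linear([518.3,18.2,150],rate=150)
move_linear([500,18.2,170],rate=150); sleep(.1)
T=wristT(); np.save('T8.npy',T); snap('wrist','w8');print(read_state()['clock'])
crop('w8',200,60,440,300,3,'w8a')
E
```

```text
88.3 [ 0.2 -0.3 -0.2] [518.27425614  18.20567464  88.27679887] 16.0417
87.8 [-1.3  0.2  2.7] [518.38740828  18.219557    88.05043135] 16.2917
17.675
```

View pics/w8a.png

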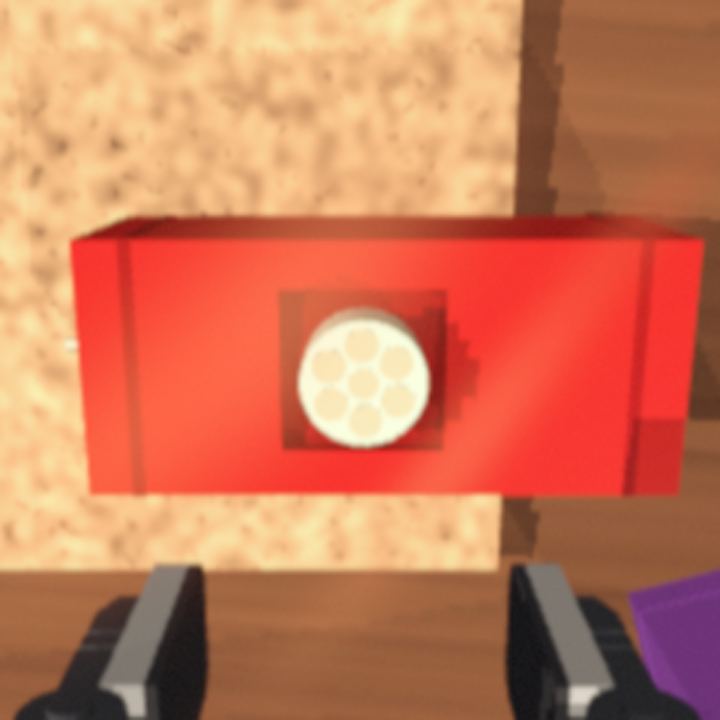

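```bash
python3 - <<'E'
from h import *
T=np.load('T8.npy'); print(ray('wrist',200+364.5/3-.33,60+382.5/3-.33,83,T), np.mean([ray('wrist',200+u/3-.33,60+v/3-.33,72,T) for u,v in[(280,291),(446,291),(444,449),(282,450)]],0))
f=down(np.radians(-85))
move_linear([500,60,200],rate=250)
move_to([480,364,180],f)
sleep(.1)
T=wristT(); np.save('T9.npy',T); snap('wrist','w9');s=read_state();print(s['clock'],s['joints'].round(2))
crop('w9',200,60,440,300,3,'w9a')
E
```

```text
[518.67122665  17.49646521  83.        ] [518.28713421  17.71597491  72.        ]
19.35 [-0.38  0.45 -0.45  1.76  0.24  0.98 -2.41]
```

View pics/w9a.png

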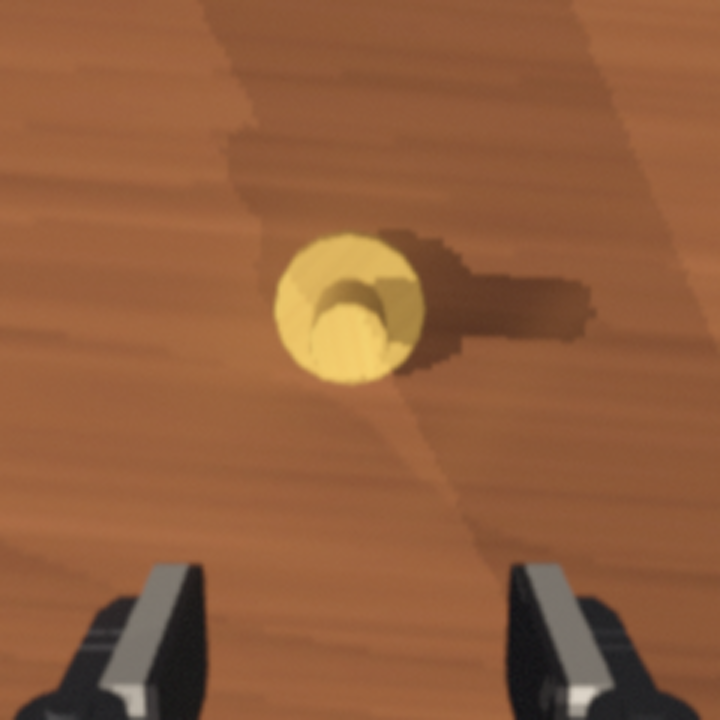

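```bash
python3 - <<'E'
from h import *
T=np.load('T9.npy'); a=ray('wrist',200+349.5/3-.33,60+341.5/3-.33,60,T);b=ray('wrist',200+350.5/3-.33,60+308.5/3-.33,16,T);print(a,b)
x,y=((a+b)/2)[:2]
move_linear([x,y,100],rate=150)
move_linear([x,y,42],rate=80)
T=wristT(); np.save('T10.npy',T); snap('wrist','w10')
print(read_state()['force'].round(1))
grip(14);s=read_state();print(s['force'].round(1),s['width'],s['eef_pos'],s['clock'])
T=wristT(); np.save('T11.npy',T); snap('wrist','w11')
crop('w10',220,150,420,300,4,'w10a')
crop('w11',220,150,420,300,4,'w11a')
E
```

```text
[501.7940523  364.43182714  60.        ] [502.24148819 364.36800794  16.        ]
[-0.4  0.2  1.1]
[0.5 0.1 2.8] 18.451517245480318 [502.31998148 364.73899515  42.63891559] 21.3333
```

View pics/w11a.png

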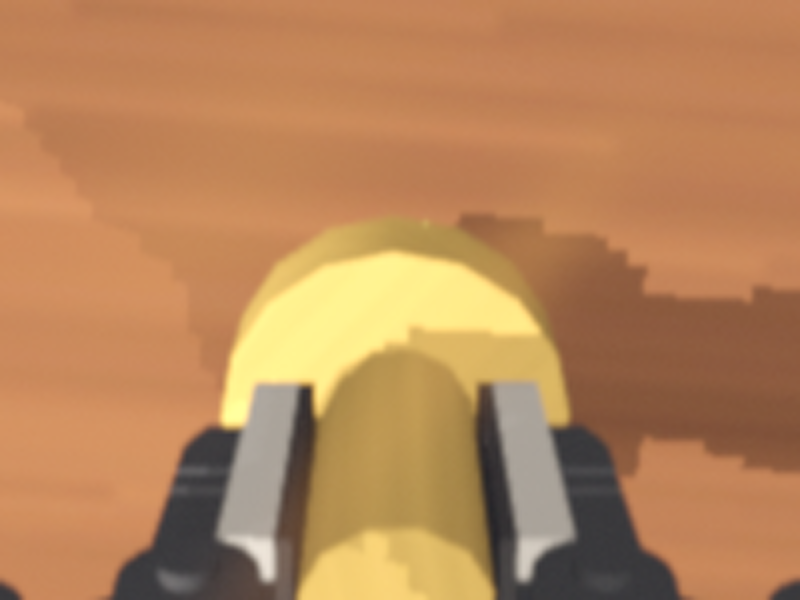

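```bash
python3 - <<'E'
from h import *
f=down(np.radians(-85))
move_linear([502.3,364.7,60],rate=50)
move_linear([502.3,364.7,170],rate=150); print(read_state()['force'].round(1))
move_linear([518.8,17.9,170],f,rate=180)
move_linear([518.8,17.9,140],f,rate=60); sleep(.2)
T=wristT(); np.save('T12.npy',T); snap('wrist','w12'); snap('scene','s12'); s=read_state();print(s['force'].round(1),s['eef_pos'],s['width'],s['clock'])
crop('w12',160,150,480,330,2.5,'w12a');crop('s12',250,140,400,280,5,'s12a')
E
```

```text
[ 0.5  0.3 -3.8]
[-0.   0.2 -2.8] [518.99108287  17.90814309 140.31334938] 18.518392038286166 25.8
```

View pics/w12a.png

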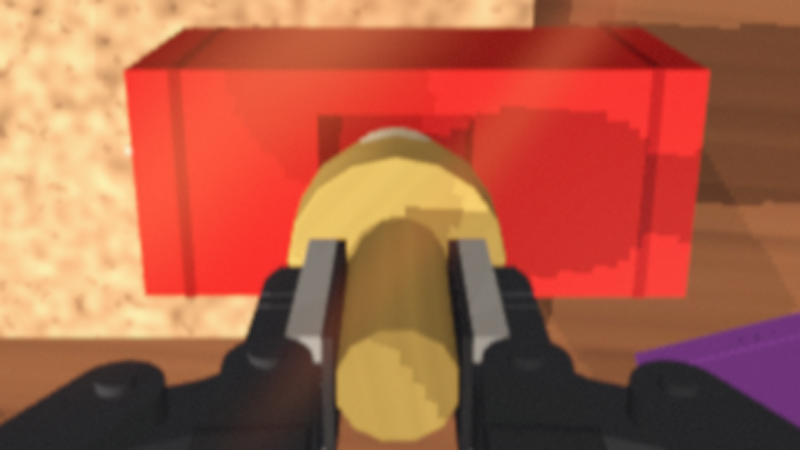

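View pics/s12a.png

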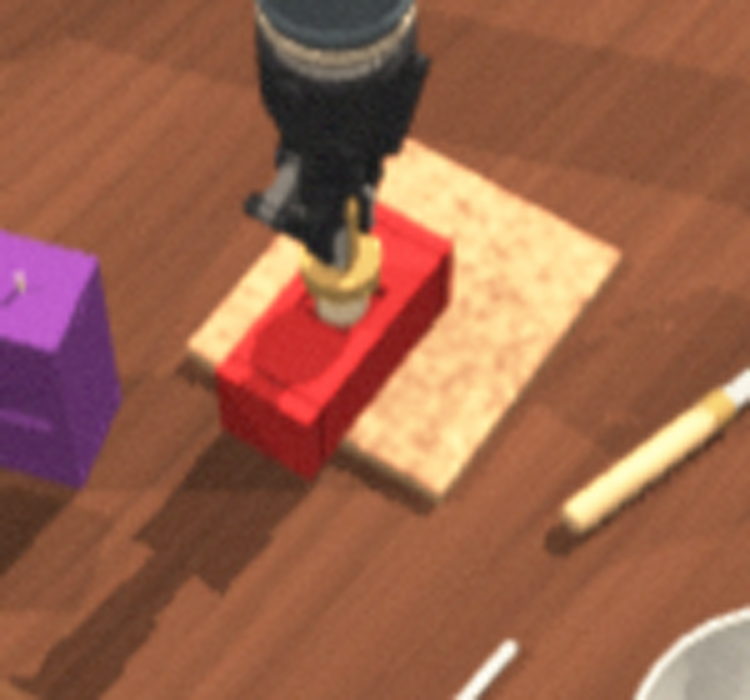

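```bash
python3 - <<'E'
from h import *
f=down(np.radians(-85))
move_linear([518.8,17.9,128.5],f,rate=40); sleep(.1)
z=128.5
while z>123:
    z-=.5; move_linear([518.8,17.9,z],f,rate=15);s=read_state();print(z,s['force'].round(1),s['eef_pos'].round(2),s['clock'])
    if s['force'][2]>-1.2: break
T=wristT(); np.save('T13.npy',T); snap('wrist','w13')
crop('w13',160,150,480,330,2.5,'w13a')
E
```

```text
128.0 [-0.1 -0.1 -2.6] [518.86  17.89 128.08] 26.5917
127.5 [ 0.   0.4 -3.2] [518.78  17.85 127.5 ] 26.8417
127.0 [ 0.3 -0.4 -2.8] [518.77  17.88 126.97] 27.0917
126.5 [ 1.2  0.4 -2.8] [518.76  17.92 126.46] 27.3417
126.0 [-0.3 -0.9 -2.6] [518.79  17.88 125.96] 27.5917
125.5 [ 1.  -0.3 -1.7] [518.9   17.89 125.62] 27.8417
125.0 [-2.3 -0.9  4.8] [519.    17.92 125.56] 28.0917
```

View pics/w13a.png

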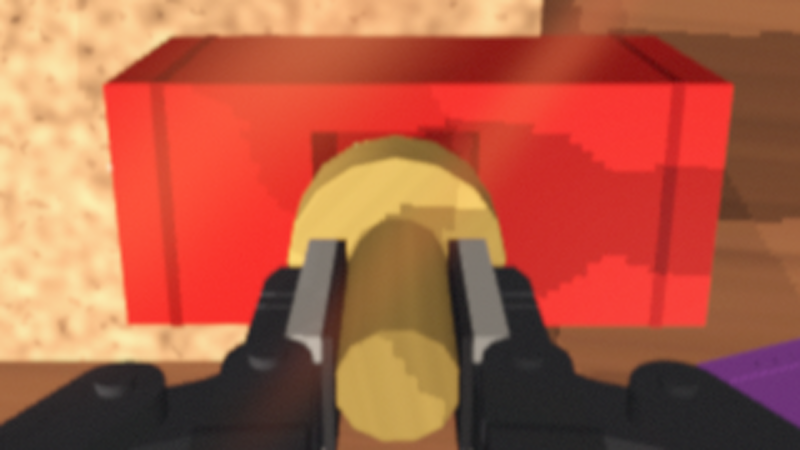

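Contact occurred at the expected height (125.6), so I'm releasing and looking.

```bash
python3 - <<'E'
from h import *
f=down(np.radians(-85))
move_linear([518.8,17.9,125.6],f,rate=15)
grip(50)
move_linear([518.8,17.9,215],f,rate=120)
move_linear([480,17.9,240],f,rate=150); sleep(.1)
T=wristT(); np.save('T14.npy',T); snap('wrist','w14')
crop('w14',200,60,440,260,3,'w14a')
move_to([450,-200,320],f)
snap('scene','s14'); snap('top','t14'); s=read_state();print(s['force'].round(1),s['clock'])
crop('s14',180,140,400,330,3.5,'s14a')
E
```

```text
[-0.2  0.  -0.2] 31.3333
```

View pics/w14a.png

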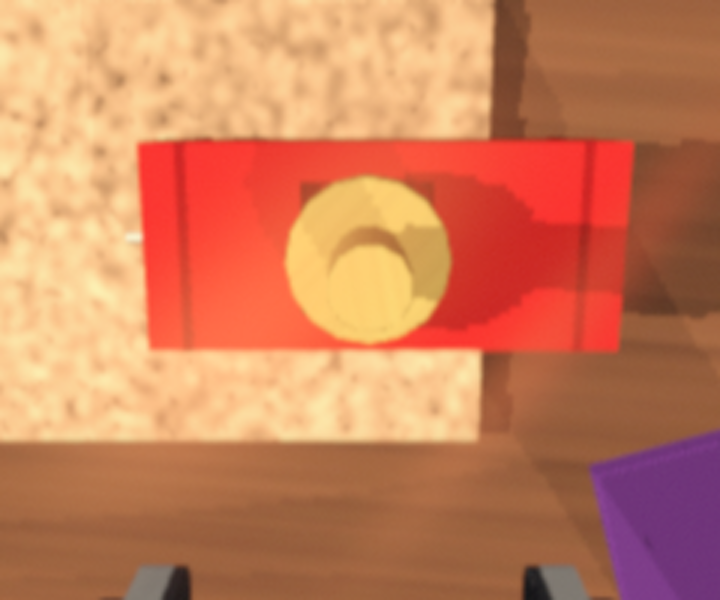

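View pics/s14a.png

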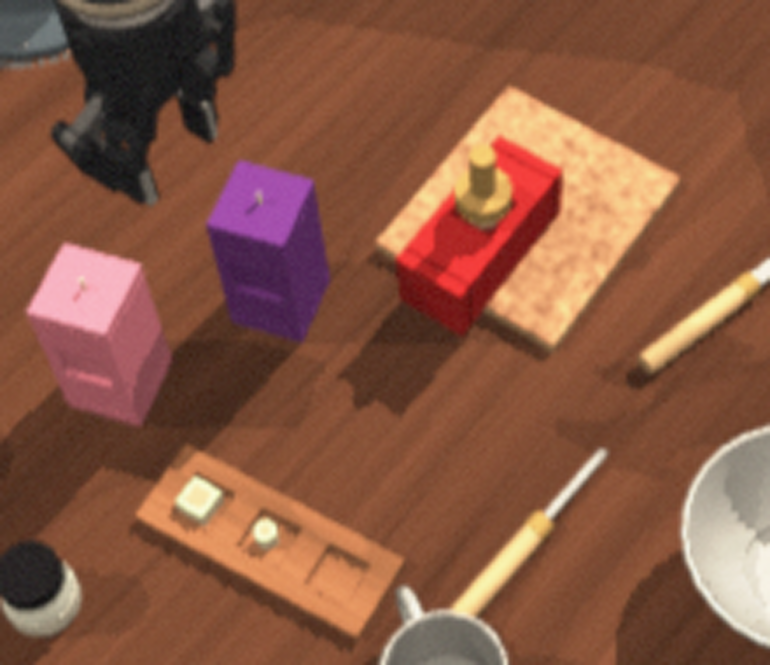

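View pics/t14.png

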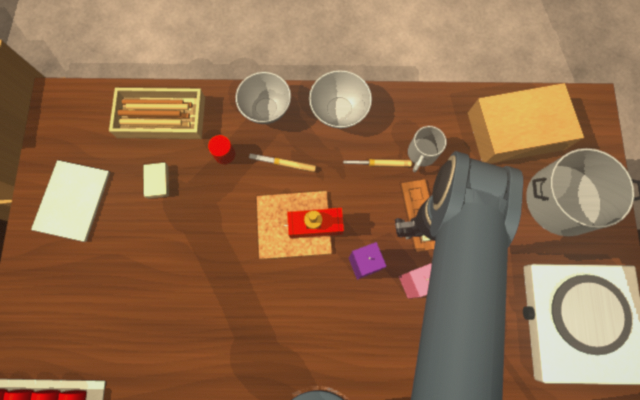

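```bash
python3 - <<'E'
from h import *
T=np.load('T14.npy')
for u,v,z in[(368,260,99),(371,287,143)]:print(ray('wrist',200+u/3-.33,60+v/3-.33,z,T))
hand_in()
E
```

```text
[518.67664477  17.58572375  99.        ]
[518.5152144   17.40539192 143.        ]
the job is handed in; nothing more can be done
```

I did the job in the order asked and handed it in at about 31 s of the 58 s allowed; no verdict was reported.

- **Candle:** I pushed the red candle over from behind, about 115 mm up. It lies flat on the cork board with its recess facing up, and the foot overhangs the front edge by about 33 mm.
- **Rosette:** It is flat in the recess, within about 0.5 mm of its centre by the wrist camera.
- **Press weight:** The brass weight stands upright on the rosette. Its foot and stem measured within 0.3 mm of each other sideways, and its centre is about 0.1 mm from the rosette's (camera calibration is good to about 2 mm). It touched down at the expected height.
- **Everything else:** The last pictures show the tile and bud still in the tray and the other things apparently unmoved. The gripper was clear of everything.

Two readings differed from what I expected:

- **Tray contact:** The open fingertips touched the tray rim with about 5 N before the rosette grasp. I raised the hand about 3 mm and then gripped.
- **Finger width:** The gripper read about 3 mm narrower than the rosette and 1.5 mm narrower than the stem. I put this down to the pads giving; both grasps held.

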